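Load the capacitor test rig, latch its guard and start the test

ROBOT

A 6-joint arm with a two-finger parallel gripper is mounted at the origin on the work surface. World frame = base frame: x ahead of the robot, y to its left, z up, the work surface at z = 0. Lengths are in m, angles in rad, forces in N, time in s.
With the tool pointing down it reaches from about 0.35 to 0.975 m from the base axis. Payload 7.1 kg.
Tool frame: the origin (TCP) lies midway between the tips of the shut fingers; the grasp point (between the pads) lies 19 mm behind it; z points along the fingers, x is the direction in which the jaws open and shut, and the axes are right-handed (so a half turn about z gives the same grasp; the last joint's range is limited). The gripper opens to 88 mm and grips with 3 to 60 N. Pads are 20 mm wide; open, the fingers measure 115 mm over their backs; the gripper's body (75 mm by 178 mm) begins 61 mm behind the grasp point.
Start: joints at [1.118, 0.423, 1.63, -0, 1.089, -0.019], TCP at [0.263, 0.567, 0.223] pointing down, gripper open.
Joint ranges: [-3, 3], [-0.9, 2.11], [0.09, 2.58], [-1.31, 4.45], [0.11, 2.69], [-2.54, 2.54]. Speed limits (rad/s): [2.39, 2.39, 3.01, 3.14, 3.14, 3.14].

INTERFACE

Orientations are given as a unit quaternion [w, x, y, z].
In Python, from station import move_pose, movel, movej, command_gripper, wait, inverse_kinematics, read_camera, camera_info, MotionError, job_done, get_time, get_joint_pos, get_qvel, get_effort, get_tcp_pos, get_ee_rot, get_ft_force, get_ft_torque, get_grip_width gives the robot as it stands. Calls block until the motion is done:
- move_pose(position, orientation): joint-space move of the TCP to a pose.
- movel(position, frame=None, v=0.15, until_force=None): straight line of the TCP; frame=None keeps the orientation; v is the mean speed in m/s. With until_force (N) it stops when the force on the tool has changed by that much, and returns True; else False.
- movej(angles): joint-space move.
- command_gripper(opening): opening from 0.0 (shut) to 1.0 (fully open); the grip force is fixed at half the most; returns when the fingers have stopped.
- wait(seconds).
- inverse_kinematics(position, orientation): joint angles nearest the present ones, or None.
- read_camera(name): name is "scene" or "side" or "wrist"; returns the picture (400x640x3 uint8, red, green, blue); there is no depth.
- camera_info(name): a dict with "intrinsics" (3x3 intrinsics, pixels), "T" (4x4, takes a point from camera to world coordinates); the wrist camera has in their place "tool_from_camera" (4x4, takes a point from camera to tool coordinates, whose origin is the TCP and whose axes are the tool frame's). Camera axes: x right, y up, looking along -z (the intrinsics and any distortion apply to the point x, -y, -z); pixel columns grow to the right and rows downward; lengths in m; the calibration is good to about 2 mm. A picture is of the moment at which its call begins: read the wrist's pose just before it. camera_info takes no time and is no camera call.
A pose or a line that the arm cannot do raises MotionError and nothing moves.
- job_done(): hands the job in, once; it reports no verdict.
Readings, each from a call of its own:
- get_time(): time.
- get_joint_pos(): joint angles.
- get_qvel(): joint speeds.
- get_effort(): joint torques, N m.
- get_tcp_pos(): TCP position.
- get_ee_rot(): TCP orientation.
- get_ft_force(): force on the tool from outside, world axes, zero at the start.
- get_ft_torque(): the same for the moment, N m.
- get_grip_width(): opening from 0.0 (shut) to 1.0 (fully open).
Only numpy, scipy, OpenCV 4.12 (cv2) and the standard library are available. Lean on these libraries where they do the work, as an engineer would, in place of code of your own. Each camera call takes 0.05 s, during which the arm holds its last target.

TASK

Move the failed orange capacitors from the test rig's crate to the red reject tray and stand every blue capacitor upright in the crate, one per cell, sliding the guard out of the way first if it covers the crate. Then push the sliding guard fully shut until its latch clicks, and only then press the green start button all the way down. Leave the mug and the solder reel alone.

Things in the scene. Friction and masses are not known exactly. Their poses are not given: they have to be found in the camera images.
- rig: fixed capacitor test rig. Origin on the bench under the middle of its white six-cell crate; +y is the way the guard slides OPEN. Grey base plate 200 (x) x 460 (y -120 to 340) x 10 mm, guide rails at x = -91, 91 mm (tops 22 mm up), yellow end plate 104 mm high at y = -118. Two rows of cells, x = -43 and 43 mm, at y = -58, 0, 58 mm; a 22 mm gap between the rows
- guard (a joint): clear sliding guard, m: 0 = shut and latched, 0.235 = fully open; over 0.20 all cells are free from above. 2 N friction, stays where left. From 18 mm a spring catch resists with up to 10 N; past 7 mm it snaps over and pulls the guard to 0. 10 N to reopen. Hood 164 (x) x 200 (y) mm, top 104 mm above the bench, yellow edges, middle at rig y = joint - 10 mm, open below and at its -y end
- guard_handle (a point): middle of the guard's black handle bar: round, 14 mm thick, lying along rig x, 85 mm free between its posts, centre 144 mm above the bench and 40 mm above the guard's top. Axes as the rig's: pushing it along -y shuts the guard. It moves with the guard
- start (a joint): travel of the green start button, m: 0 = released, 0.006 = fully pressed (about 5 N); it springs back
- start_top (a point): centre of the top of the green start button (30 mm diameter, in a black collar), about 58 mm above the bench, on top of the fixed green control box (85 x 100 x 40 mm); pressed straight down
- tray: red reject tray, fixed, open box 120 (x) x 170 (y) x 40 mm high, walls and floor 5 mm; origin at the centre of its underside
- cell_a0 (a point): centre of the floor of one crate cell (row nearer the robot, beside the end plate), 10 mm above the bench; 52 x 52 mm inside, walls 6 mm thick reaching 34 mm above the bench
- cell_a1 (a point): centre of the floor of one crate cell (row nearer the robot, middle), 10 mm above the bench; 52 x 52 mm inside, walls 6 mm thick reaching 34 mm above the bench
- cell_a2 (a point): centre of the floor of one crate cell (row nearer the robot, nearest the open guard), 10 mm above the bench; 52 x 52 mm inside, walls 6 mm thick reaching 34 mm above the bench
- cell_b0 (a point): centre of the floor of one crate cell (row farther from the robot, beside the end plate), 10 mm above the bench; 52 x 52 mm inside, walls 6 mm thick reaching 34 mm above the bench
- cell_b2 (a point): centre of the floor of one crate cell (row farther from the robot, nearest the open guard), 10 mm above the bench; 52 x 52 mm inside, walls 6 mm thick reaching 34 mm above the bench
- cell_b1 (a point): centre of the floor of one crate cell (row farther from the robot, middle), 10 mm above the bench; 52 x 52 mm inside, walls 6 mm thick reaching 34 mm above the bench
- good1: sound blue capacitor can, upright cylinder 44 mm diameter, 56 mm tall, about 140 g, with a black heavy base (lowest 16 mm); origin at the centre of its underside, z up its axis, flat silver top. May be absent
- good2: sound blue capacitor can, upright cylinder 44 mm diameter, 56 mm tall, about 140 g, with a black heavy base (lowest 16 mm); origin at the centre of its underside, z up its axis, flat silver top. May be absent
- good3: sound blue capacitor can, upright cylinder 44 mm diameter, 56 mm tall, about 140 g, with a black heavy base (lowest 16 mm); origin at the centre of its underside, z up its axis, flat silver top. May be absent
- good4: sound blue capacitor can, upright cylinder 44 mm diameter, 56 mm tall, about 140 g, with a black heavy base (lowest 16 mm); origin at the centre of its underside, z up its axis, flat silver top. May be absent
- good5: sound blue capacitor can, upright cylinder 44 mm diameter, 56 mm tall, about 140 g, with a black heavy base (lowest 16 mm); origin at the centre of its underside, z up its axis, flat silver top. May be absent
- spent1: failed orange capacitor can, upright cylinder 44 mm diameter, 56 mm tall, about 140 g, with a black heavy base (lowest 16 mm); origin at the centre of its underside, z up its axis, with a silver top bulged up 4 mm; starts standing in cell_a0. May be absent
- spent2: failed orange capacitor can, upright cylinder 44 mm diameter, 56 mm tall, about 140 g, with a black heavy base (lowest 16 mm); origin at the centre of its underside, z up its axis, with a silver top bulged up 4 mm; starts standing in cell_a1. May be absent
- spent3: failed orange capacitor can, upright cylinder 44 mm diameter, 56 mm tall, about 140 g, with a black heavy base (lowest 16 mm); origin at the centre of its underside, z up its axis, with a silver top bulged up 4 mm; starts standing in cell_a2. May be absent
- spent4: failed orange capacitor can, upright cylinder 44 mm diameter, 56 mm tall, about 140 g, with a black heavy base (lowest 16 mm); origin at the centre of its underside, z up its axis, with a silver top bulged up 4 mm; starts standing in cell_b0. May be absent
- spent5: failed orange capacitor can, upright cylinder 44 mm diameter, 56 mm tall, about 140 g, with a black heavy base (lowest 16 mm); origin at the centre of its underside, z up its axis, with a silver top bulged up 4 mm; starts standing in cell_b2. May be absent
- tea_mug: bystander: white mug, 76 mm diameter, 85 mm tall, origin at the centre of its underside
- solder_reel: bystander: aluminium reel, 60 mm diameter, 45 mm tall, origin at the centre of its underside

How it is judged:
On the way, in this order (a step that is already met when the one before it is completed fails the run):
1. every blue capacitor stands in a crate cell and every orange one is in the reject tray (angle between each of good1, good2, good3, good4, good5's own z axis and vertical below 0.12 rad and z of each of good1, good2, good3, good4, good5 in the frame of rig below 0.016 m and (horizontal distance between good1 and cell_a0 below 0.009 m or horizontal distance between good1 and cell_a1 below 0.009 m or horizontal distance between good1 and cell_a2 below 0.009 m or horizontal distance between good1 and cell_b0 below 0.009 m or horizontal distance between good1 and cell_b2 below 0.009 m or horizontal distance between good1 and cell_b1 below 0.009 m) and (horizontal distance between good2 and cell_a0 below 0.009 m or horizontal distance between good2 and cell_a1 below 0.009 m or horizontal distance between good2 and cell_a2 below 0.009 m or horizontal distance between good2 and cell_b0 below 0.009 m or horizontal distance between good2 and cell_b2 below 0.009 m or horizontal distance between good2 and cell_b1 below 0.009 m) and (horizontal distance between good3 and cell_a0 below 0.009 m or horizontal distance between good3 and cell_a1 below 0.009 m or horizontal distance between good3 and cell_a2 below 0.009 m or horizontal distance between good3 and cell_b0 below 0.009 m or horizontal distance between good3 and cell_b2 below 0.009 m or horizontal distance between good3 and cell_b1 below 0.009 m) and (horizontal distance between good4 and cell_a0 below 0.009 m or horizontal distance between good4 and cell_a1 below 0.009 m or horizontal distance between good4 and cell_a2 below 0.009 m or horizontal distance between good4 and cell_b0 below 0.009 m or horizontal distance between good4 and cell_b2 below 0.009 m or horizontal distance between good4 and cell_b1 below 0.009 m) and (horizontal distance between good5 and cell_a0 below 0.009 m or horizontal distance between good5 and cell_a1 below 0.009 m or horizontal distance between good5 and cell_a2 below 0.009 m or horizontal distance between good5 and cell_b0 below 0.009 m or horizontal distance between good5 and cell_b2 below 0.009 m or horizontal distance between good5 and cell_b1 below 0.009 m) and x of spent1 in the frame of tray between -0.055 and 0.055 m and y of spent1 in the frame of tray between -0.08 and 0.08 m and z of spent1 in the frame of tray between 0 and 0.045 m and linear speed of each of spent1, spent2, spent3, spent4, spent5 below 0.03 m/s and x of spent2 in the frame of tray between -0.055 and 0.055 m and y of spent2 in the frame of tray between -0.08 and 0.08 m and z of spent2 in the frame of tray between 0 and 0.045 m and x of spent3 in the frame of tray between -0.055 and 0.055 m and y of spent3 in the frame of tray between -0.08 and 0.08 m and z of spent3 in the frame of tray between 0 and 0.045 m and x of spent4 in the frame of tray between -0.055 and 0.055 m and y of spent4 in the frame of tray between -0.08 and 0.08 m and z of spent4 in the frame of tray between 0 and 0.045 m and x of spent5 in the frame of tray between -0.055 and 0.055 m and y of spent5 in the frame of tray between -0.08 and 0.08 m and z of spent5 in the frame of tray between 0 and 0.045 m), for 0.2 s.
2. the guard is shut and latched (all of step 1 and value of joint guard below 0.003 m), for 0.2 s.
3. the start button is pressed fully down with the guard latched (value of joint start above 0.0045 m and value of joint guard below 0.003 m), for 0.05 s.
At the end, for the whole second after the job is handed in: Blue ones stand upright (within 7 degrees) on crate cell floors (within 9 mm of the centre), one per cell; orange ones are inside the reject tray; the guard is latched (joint under 3 mm); the button was pressed and is released; all is at rest (all of step 2 and value of joint start below 0.002 m and linear speed of each of good1, good2, good3, good4, good5 below 0.03 m/s); the robot touches nothing.
It fails at once if the start button is pressed while the guard is not latched (value of joint start above 0.003 m and value of joint guard above 0.006 m).
It fails at once if a bystander (mug, solder reel) is moved more than 3 cm or knocked over (distance of any of tea_mug, solder_reel from where it was at the start of the episode above 0.03 m or angle between any of tea_mug, solder_reel's own z axis and vertical above 0.5 rad).
Of good1, good2, good3, good4, good5 only 4 to 5 are there at a start; the rules pass over those that are not, and their reading is None.
Of spent1, spent2, spent3, spent4, spent5 only 1 to 2 are there at a start; the rules pass over those that are not, and their reading is None.
At some moment in a run one of good1, good2, good3, good4, good5 may be knocked a few centimetres aside while the robot is not near it.
Once in a run the grip may slacken for a moment while it holds something.
It also fails if it takes over 208 s, if anything falls off the work surface, if the arm or the gripper's body presses on something with over 40 N, if the wrist force passes 120 N, or if a joint passes its speed limit or range.

## Working session

There is one attempt and no reset: what is moved stays moved. The work goes in short steps, each a Python script; the robot and the scene stay as the last script left them, time stands still between calls to the robot, and variables do not carry over. Pictures are saved under pics/ and viewed, and the job is handed in when it is done.

```bash
ls; mkdir -p pics; python3 - <<'E'
from station import *
import cv2, numpy as np
np.set_printoptions(precision=4,suppress=True)
for n in ("scene","side","wrist"):
    im=read_camera(n); cv2.imwrite(f"pics/{n}0.png",im[:,:,::-1]); print(n,camera_info(n))
print(get_time(),get_tcp_pos(),get_ee_rot(),get_ft_force())
E
```

```text
pics
scene {'intrinsics': array([[408.3048,   0.    , 317.3677],
       [  0.    , 408.3048, 194.9427],
       [  0.    ,   0.    ,   1.    ]]), 'T': array([[ 0.1101, -0.7649,  0.6346,  1.2145],
       [ 0.9939,  0.0898, -0.0642, -0.0499],
       [-0.0079,  0.6378,  0.7702,  0.944 ],
       [ 0.    ,  0.    ,  0.    ,  1.    ]])}
side {'intrinsics': array([[387.6441,   0.    , 318.6417],
       [  0.    , 387.6441, 200.0342],
       [  0.    ,   0.    ,   1.    ]]), 'T': array([[ 0.9989,  0.019 , -0.0438,  0.4645],
       [-0.0453,  0.668 , -0.7428, -0.8171],
       [ 0.0152,  0.7439,  0.6681,  0.8712],
       [ 0.    ,  0.    ,  0.    ,  1.    ]])}
wrist {'intrinsics': array([[323.7222,   0.    , 322.0108],
       [  0.    , 323.7222, 197.3794],
       [  0.    ,   0.    ,   1.    ]]), 'tool_from_camera': array([[ 1.    , -0.0008, -0.0009,  0.0011],
       [-0.001 , -0.9525, -0.3045, -0.0834],
       [-0.0006,  0.3045, -0.9525, -0.1616],
       [ 0.    ,  0.    ,  0.    ,  1.    ]])}
0.15 [0.2625 0.5667 0.222 ] [ 0.0003  0.8427  0.5384 -0.0005] [ 0.079  -0.6497  0.3292]
```

View pics/scene0.png

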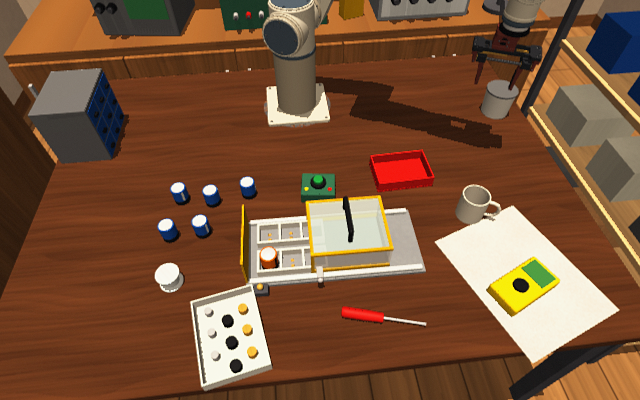

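View pics/side0.png

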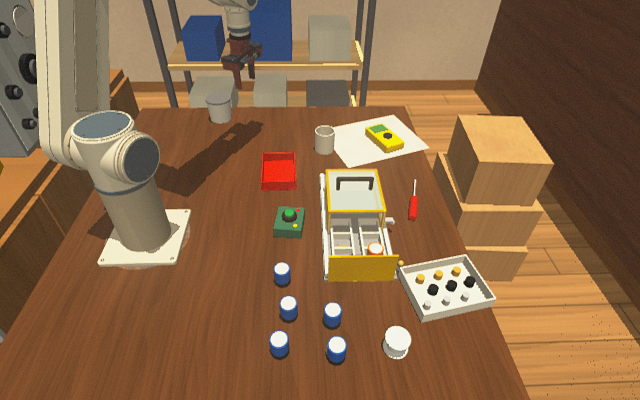

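View pics/wrist0.png

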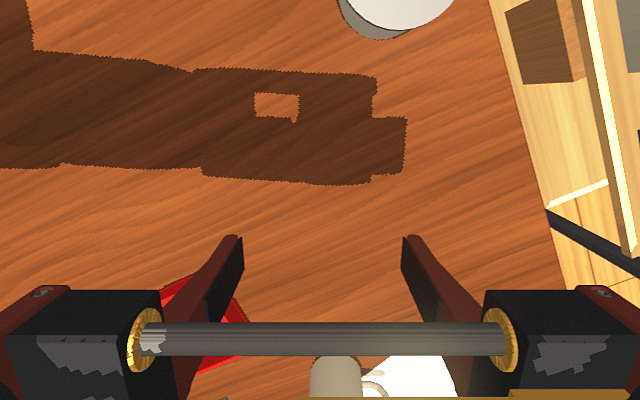

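Five blue cans stand at left, one orange can is in the far row beside the end plate, and the guard is partly open. Next I'll zoom in to check under the hood.

```bash
python3 - <<'E'
import cv2, numpy as np
a=cv2.imread("pics/scene0.png")[165:305,230:440]; b=cv2.imread("pics/side0.png")[150:290,250:460]
o=np.vstack([cv2.resize(x,None,fx=2.1*1.9/2*1,fy=2.1*1.9/2,interpolation=2) for x in (a,b)])
o=np.hstack([cv2.resize(x,(399,560//2+0),interpolation=2) for x in (a,b)])
o=np.vstack([cv2.resize(a,(450,300),interpolation=2),cv2.resize(b,(450,300),interpolation=2)])
cv2.imwrite("pics/z0.png",o)
E
```

```text
(no output)
```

View pics/z0.png

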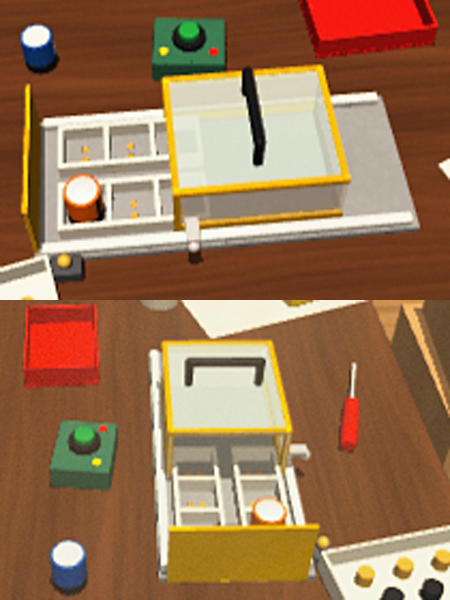

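```bash
cat > h.py <<'E'
from station import *
import cv2, numpy as np
from scipy.spatial.transform import Rotation as R
np.set_printoptions(precision=4,suppress=True)
def cam(n,tp=None,tr=None):
    c=camera_info(n)
    if n!="wrist": return c["intrinsics"],c["T"]
    T=np.eye(4); q=get_ee_rot() if tr is None else tr; T[:3,:3]=R.from_quat([q[1],q[2],q[3],q[0]]).as_matrix(); T[:3,3]=get_tcp_pos() if tp is None else tp
    return c["intrinsics"],T@c["tool_from_camera"]
def cast(uv,z,C):
    K,T=C; uv=np.atleast_2d(uv).astype(float)
    d=np.c_[(uv[:,0]-K[0,2])/K[0,0],-(uv[:,1]-K[1,2])/K[1,1],-np.ones(len(uv))]@T[:3,:3].T
    return T[:3,3]+d*((z-T[2,3])/d[:,2])[:,None]
def proj(P,C):
    K,T=C; p=(np.atleast_2d(P)-T[:3,3])@T[:3,:3]
    return np.c_[K[0,0]*p[:,0]/-p[:,2]+K[0,2],K[1,1]*p[:,1]/p[:,2]+K[1,2]]
def masks(im):
    h=cv2.cvtColor(im,cv2.COLOR_RGB2HSV); H,S,V=[h[:,:,i].astype(int) for i in range(3)]
    return dict(blue=(H>100)&(H<130)&(S>120)&(V>50),orange=(H>4)&(H<16)&(S>180)&(V>150),white=(S<60)&(V>150),
      red=((H<4)|(H>176))&(S>200)&(V>120),green=(H>45)&(H<85)&(S>120)&(V>40),yellow=(H>20)&(H<30)&(S>180)&(V>130))
def blobs(m,amin=20):
    n,l,s,c=cv2.connectedComponentsWithStats(m.astype(np.uint8))
    return [(s[i],c[i],l==i) for i in range(1,n) if s[i][4]>=amin]
def pose(xyz,ang):
    "tool down, jaw opening axis at world angle ang"
    M=np.array([[np.cos(ang),np.sin(ang),0],[np.sin(ang),-np.cos(ang),0],[0,0,-1.]]).T
    M=np.c_[[np.cos(ang),np.sin(ang),0],[np.sin(ang),-np.cos(ang),0],[0,0,-1.]]
    q=R.from_matrix(M).as_quat(); return [q[3],q[0],q[1],q[2]]
def tops(n,im,C,zt=0.056,col="blue"):
    m=masks(im); out=[]
    near=cv2.dilate(m[col].astype(np.uint8),np.ones((3,3)))>0
    for s,c,l in blobs(m["white"],15):
        if s[4]<700 and (near&l).sum()>4:
            e=cv2.minEnclosingCircle(np.argwhere(l)[:,::-1].astype(np.float32))
            x,y,w,h=s[:4]; ct=[x+w/2-.5,y+h/2-.5]
            out.append((ct,s[4],cast(ct,zt,C)[0]))
    return out
E
python3 - <<'E'
from h import *
for n in ("scene","side"):
    im=cv2.imread(f"pics/{n}0.png")[:,:,::-1].copy(); C=cam(n); print(n)
    for col in ("blue","orange"):
        for t in tops(n,im,C,0.056 if col=="blue" else .068,col): print(col,t)
    m=masks(im)
    for col in ("green","red","yellow"):
        for s,c,l in blobs(m[col],60): print(col,s,c)
E
```

```text
scene
blue ([np.float64(246.0), np.float64(181.5)], np.int32(102), array([ 0.4081, -0.1765,  0.056 ]))
blue ([np.float64(177.0), np.float64(187.0)], np.int32(106), array([ 0.4061, -0.3743,  0.056 ]))
blue ([np.float64(209.0), np.float64(189.5)], np.int32(106), array([ 0.4265, -0.2819,  0.056 ]))
blue ([np.float64(198.5), np.float64(220.5)], np.int32(127), array([ 0.5343, -0.3037,  0.056 ]))
blue ([np.float64(165.0), np.float64(224.5)], np.int32(131), array([ 0.5373, -0.3919,  0.056 ]))
orange ([np.float64(267.5), np.float64(253.5)], np.int32(136), array([ 0.6666, -0.1213,  0.068 ]))
green [123   0  46  19 746] [146.0576   8.8928]
green [220   0  48  30 980] [242.8357  13.4102]
green [301 174  34  28 680] [317.1868 186.9603]
green [522 260  33  28 440] [538.1455 273.4364]
red [ 370  150   65   42 1956] [400.8016 170.3604]
red [341 306  43  16 442] [361.8439 314.0045]
yellow [305 196  88  60 615] [346.8878 227.7041]
yellow [240 205   4  60 120] [241.8167 235.55  ]
yellow [ 488  257   72   59 1562] [518.007  289.1018]
side
blue ([np.float64(281.5), np.float64(268.0)], np.int32(137), arr
[... 257 characters left out ...]
loat64(338.5)], np.int32(207), array([ 0.4067, -0.3736,  0.056 ]))
blue ([np.float64(336.5), np.float64(344.0)], np.int32(212), array([ 0.5361, -0.3915,  0.056 ]))
orange ([np.float64(376.0), np.float64(235.5)], np.int32(641), array([ 0.6724, -0.0783,  0.068 ]))
orange ([np.float64(375.5), np.float64(248.0)], np.int32(95), array([ 0.6638, -0.1245,  0.068 ]))
green [370 125  16   7  60] [377.9167 127.7   ]
green [284 209  10   9  66] [288.7576 212.9545]
red [261 153  35  38 816] [277.6225 171.2181]
red [409 196   8  23 126] [412.9683 207.381 ]
yellow [366 127  38  26 468] [385.812  140.2051]
yellow [326 169  60  43 317] [352.653  192.7981]
yellow [ 328  255   71   27 1447] [363.5466 267.566 ]
```

```bash
python3 - <<'E'
import cv2
a=cv2.imread("pics/scene0.png")[190:295,230:435]; cv2.imwrite("pics/z1.png",cv2.resize(a,None,fx=3.9,fy=3.9,interpolation=cv2.INTER_CUBIC))
a=cv2.imread("pics/side0.png")[150:290,265:420]; cv2.imwrite("pics/z2.png",cv2.resize(a,None,fx=4,fy=4,interpolation=cv2.INTER_CUBIC))
E
```

```text
(no output)
```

View pics/z1.png

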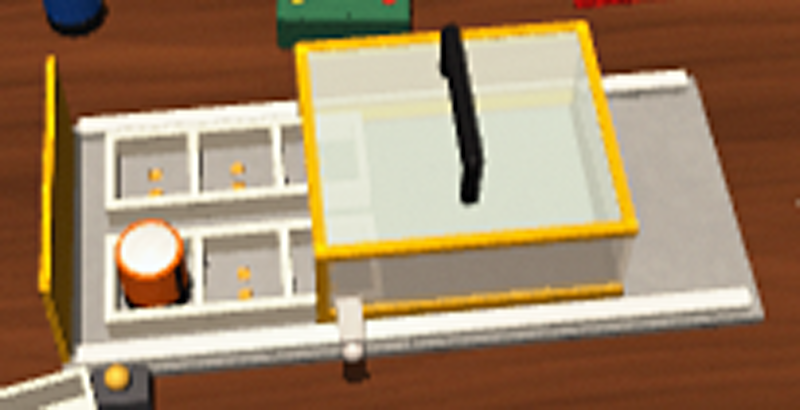

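View pics/z2.png

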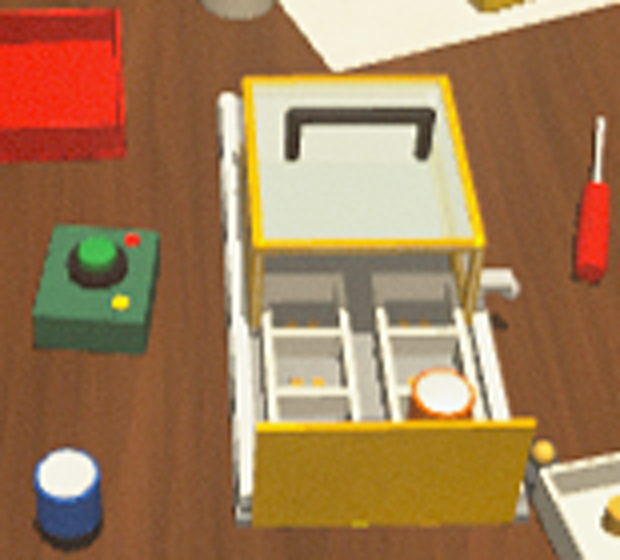

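```bash
python3 - <<'E'
from h import *
C=cam("scene"); s=lambda p:np.array(p)/3.9+[230,190]
print("hood",cast(s([[296,42],[586,19],[638,233],[317,257]]),.104,C))
print("base",cast(s([[697,71],[764,317]]),.01,C))
print("rails near ends z.022",cast(s([[686,75],[78,122]]),.022,C), cast(s([[750,293],[77,352]]),.022,C))
print("crate a0 inner top corners",cast(s([[115,137],[188,133]]),.034,C))
print("crate outer, 34",cast(s([[107,132],[107,310],[107,240]]),.034,C))
C2=cam("side"); s2=lambda p:np.array(p)/4+[265,150]
print("hood",cast(s2([[243,76],[448,76],[485,248],[252,246]]),.104,C2))
print("endplate top",cast(s2([[253,422],[535,420]]),.104,C2), "scene", cast(s([[50,56],[43,290]]),.104,C))
print("handle side",cast(s2([[290,112],[435,113]]),.148,C2),"scene",cast(s([[452,30],[480,160]]),.15,C))
print("button",cast(s2([98,250]),.058,C2))
im=cv2.imread("pics/scene0.png")[:,:,::-1]
for n in("scene","side"):
  im=cv2.cvtColor(cv2.imread(f"pics/{n}0.png"),cv2.COLOR_BGR2HSV)
  m=(im[:,:,0]>50)&(im[:,:,0]<70)&(im[:,:,1]>190)&(im[:,:,2]>110)
  for b in blobs(m,15): print(n,b[0],b[1],cast(b[1],.058,cam(n)))
  r=[b for b in blobs(masks(cv2.imread(f"pics/{n}0.png")[:,:,::-1].copy())["red"],700)][0]
  l=r[2].astype(np.uint8); c=cv2.findContours(l,0,2)[0]; h=cv2.convexHull(max(c,key=len)); a=cv2.approxPolyDP(h,4,True)[:,0]
  print(a,cast(a,.04,cam(n)))
E
python3 - <<'E'
import cv2
a=cv2.imread("pics/scene0.png")[140:210,290:445]; cv2.imwrite("pics/z3.png",cv2.resize(a,None,fx=5,fy=5,interpolation=cv2.INTER_CUBIC))
E
```

```text
hood [[ 0.5387 -0.0122  0.104 ]
 [ 0.5417  0.1867  0.104 ]
 [ 0.7134  0.183   0.104 ]
 [ 0.7077 -0.015   0.104 ]]
base [[0.525  0.2843 0.01  ]
 [0.7302 0.2765 0.01  ]]
rails near ends z.022 [[ 0.5366  0.2711  0.022 ]
 [ 0.5276 -0.1701  0.022 ]] [[ 0.7181  0.2681  0.022 ]
 [ 0.7106 -0.1718  0.022 ]]
crate a0 inner top corners [[ 0.5526 -0.1429  0.034 ]
 [ 0.5551 -0.0919  0.034 ]]
crate outer, 34 [[ 0.5476 -0.1484  0.034 ]
 [ 0.6892 -0.1508  0.034 ]
 [ 0.6364 -0.1499  0.034 ]]
hood [[ 0.5448  0.1863  0.104 ]
 [ 0.7122  0.182   0.104 ]
 [ 0.7069 -0.021   0.104 ]
 [ 0.5395 -0.014   0.104 ]]
endplate top [[ 0.5298 -0.1768  0.104 ]
 [ 0.7111 -0.181   0.104 ]] scene [[ 0.5314 -0.1779  0.104 ]
 [ 0.7116 -0.1811  0.104 ]]
handle side [[0.5727 0.0838 0.148 ]
 [0.6811 0.0797 0.148 ]] scene [[0.5775 0.0863 0.15  ]
 [0.6795 0.0875 0.15  ]]
button [[0.4271 0.0332 0.058 ]]
scene [313 176  10   7  52] [317.6731 178.8077] [[0.4239 0.0315 0.058 ]]
[[422 150]
 [434 177]
 [431 185]
 [377 190]
 [371 155]] [[0.3252 0.3734 0.04  ]
 [0.4412 0.3776 0.04  ]
 [0.4708 0.3597 0.04  ]
 [0.4713 0.1992 0.04  ]
 [0.3281 0.2096 0.04  ]]
[[294 154]
 [294 188]
 [262 190]
 [263 154]] [[0.4396 0.3639 0.04  ]
 [0.44   0.1692 0.04  ]
 [0.3348 0.1618 0.04  ]
 [0.3255 0.3666 0.04  ]]
```

View pics/z3.png

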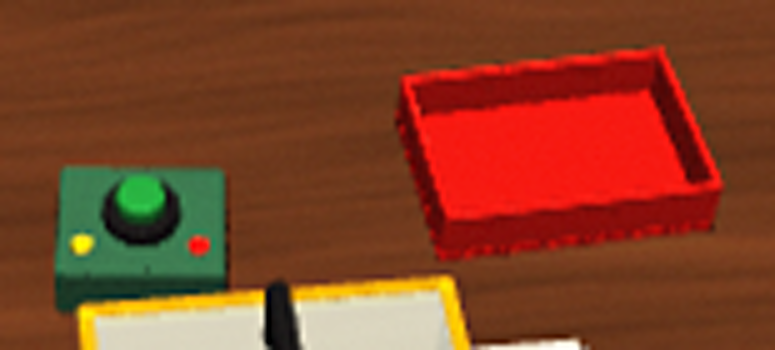

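```bash
cat >> h.py <<'E'
YAW=-0.02
def go(x,y,z,v=0.25,uf=None): return movel([x,y,z],v=v,until_force=uf)
def mp(x,y,z,ang=None):
    best=None; q0=np.array(get_joint_pos())
    for a in ([YAW,YAW+np.pi] if ang is None else [ang]):
        q=inverse_kinematics([x,y,z],pose(0,a))
        if q is not None:
            d=np.abs(np.array(q)-q0).max()
            if best is None or d<best[0]: best=(d,a)
    move_pose([x,y,z],pose(0,best[1])); return best[1]
def shot(n,name):
    C=cam(n); im=read_camera(n); cv2.imwrite(f"pics/{name}.png",im[:,:,::-1]); return im,C
E
python3 - <<'E'
from h import *
C=cam("scene")
c=np.array([[402,77],[662,48],[720,185],[445,222]])/5+[290,140]
p=cast(c,.04,C); print(p,p.mean(0))
for a in (YAW,YAW+np.pi,YAW-np.pi):
  print(a,[inverse_kinematics([x,y,z],pose(0,a)) is not None for x,y,z in [(.62,.03,.22),(.66,-.12,.04),(.385,.29,.06),(.41,-.18,.03),(.54,-.39,.03),(.427,.033,.06)]])
command_gripper(0.0)
print(mp(.625,.035,.22), get_joint_pos())
go(.625,.035,.135)
f=go(.627,.143,.135,v=.06,uf=10); print("force stop",f,get_tcp_pos(),get_ft_force(),get_time())
go(.627,.125,.135);go(.622,-.02,.27)
mp(.62,-.09,.33)
for n in ("wrist","scene","side"): shot(n,n+"1")
print(get_tcp_pos(),get_ee_rot(),get_time())
E
```

```text
[[0.3297 0.2074 0.04  ]
 [0.3236 0.3752 0.04  ]
 [0.4412 0.3776 0.04  ]
 [0.4508 0.2094 0.04  ]] [0.3863 0.2924 0.04  ]
-0.02 [True, True, True, True, True, True]
3.121592653589793 [False, False, True, False, True, False]
-3.161592653589793 [False, False, True, False, True, False]
-0.02 [0.0383 0.4274 1.6298 0.0002 1.0844 0.0569]
force stop False [0.627  0.143  0.1349] [0.2231 0.849  0.1681] 6.2333
[ 0.6192 -0.0885  0.328 ] [-0.0004  1.     -0.0093 -0.0017] 8.0333
```

View pics/wrist1.png

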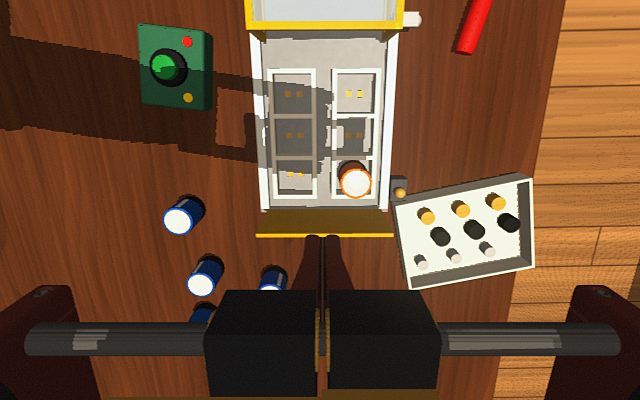

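View pics/scene1.png

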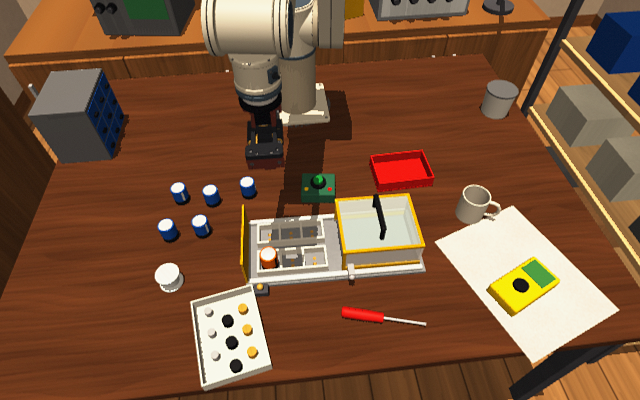

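The guard is now clear of all six cells, and only one orange can is there (b0, wrist pixel 355,182). Next I'll measure the crate corners from the wrist view.

```bash
python3 - <<'E'
import cv2
a=cv2.imread("pics/wrist1.png")[55:215,245:405]; cv2.imwrite("pics/z4.png",cv2.resize(a,None,fx=3.7,fy=3.7,interpolation=cv2.INTER_CUBIC))
E
```

```text
(no output)
```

View pics/z4.png

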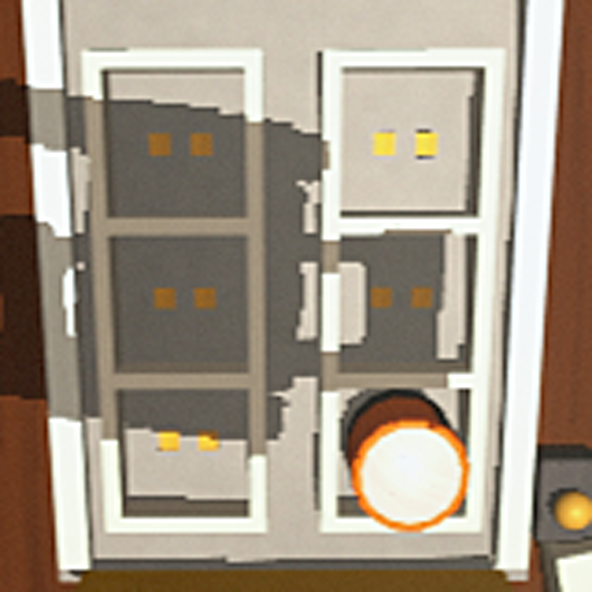

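```bash
python3 - <<'E'
from h import *
C=cam("wrist",[ 0.6192,-0.0885,0.328],[-0.0004,1.,-0.0093,-0.0017])
px=np.array([[82,49],[503,48],[106,532],[481,531],[264,49],[322,50],[266,532],[320,531]])/3.7+[245,55]
rig=np.array([[-75,90],[75,90],[-75,-90],[75,-90],[-11,90],[11,90],[-11,-90],[11,-90]])/1000
w=cast(px,.034,C)[:,:2]
def fit(A,B):
    a=A-A.mean(0);b=B-B.mean(0); th=np.arctan2((a[:,0]*b[:,1]-a[:,1]*b[:,0]).sum(),(a*b).sum())
    Rm=np.array([[np.cos(th),-np.sin(th)],[np.sin(th),np.cos(th)]]); t=B.mean(0)-Rm@A.mean(0); return th,t,A@Rm.T+t-B
print(fit(rig,w))
print("now",get_tcp_pos(),get_ee_rot())
# same check from scene image
i=cv2.imread("pics/scene1.png"); cv2.imwrite("pics/z5.png",cv2.resize(i[205:290,235:345],None,fx=7,fy=7,interpolation=cv2.INTER_CUBIC))
i=cv2.imread("pics/side1.png"); cv2.imwrite("pics/z6.png",cv2.resize(i[190:290,310:410],None,fx=6,fy=6,interpolation=cv2.INTER_CUBIC))
E
```

```text
(np.float64(-0.014534897636247735), array([ 0.6231, -0.061 ]), array([[-0.0003, -0.    ],
       [ 0.0006,  0.0001],
       [-0.0001, -0.0001],
       [-0.    , -0.0003],
       [-0.0008,  0.0002],
       [ 0.0006,  0.0006],
       [-0.0001, -0.    ],
       [ 0.0003, -0.0004]]))
now [ 0.6192 -0.0885  0.328 ] [-0.0004  1.     -0.0093 -0.0017]
```

View pics/z5.png

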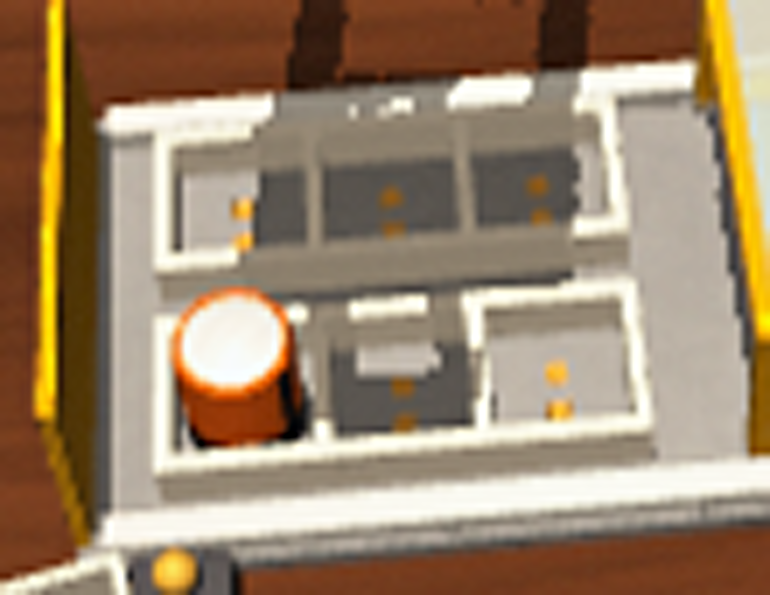

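View pics/z6.png

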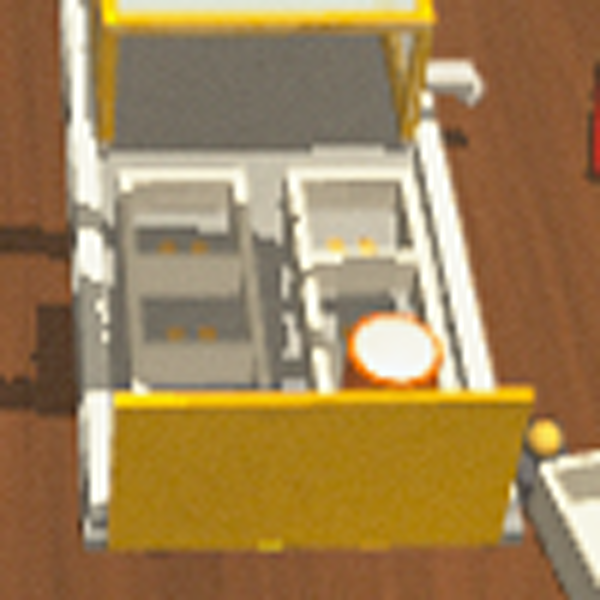

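```bash
cat >> h.py <<'E'
YAW=-0.0155
def grip(x,y,zt,o=0.75):
    command_gripper(o); a=mp(x,y,max(.2,zt+.1),YAW); go(x,y,zt+.03); go(x,y,zt,v=.08)
    command_gripper(0.0); w0=get_grip_width(); go(x,y,max(.2,zt+.1)); print("grip",w0,get_grip_width(),get_ft_force(),get_time())
E
python3 - <<'E'
from h import *
C=cam("wrist",[ 0.6192,-0.0885,0.328],[-0.0004,1.,-0.0093,-0.0017])
print("orange wrist",cast(np.array([[410,473]])/3.7+[245,55],.068,C))
S=cam("scene"); px=np.array([[155,130],[610,90],[155,472],[650,425]])/7+[235,205]
w=cast(px,.034,S); print("scene crate",w,w.mean(0))
px=np.array([[118,172],[418,165]])/6+[310,190]; print("side far corners",cast(px,.034,cam("side")), "pred", .6231+.0145*.09,-.061+.09)
for z in (.066,.068): print(cast(np.array([235,340])/7+[235,205],z,S),cast(np.array([397,348])/6+[310,190],z,cam("side")))
E
```

```text
orange wrist [[ 0.6647 -0.1182  0.068 ]]
scene crate [[ 0.5466 -0.1492  0.034 ]
 [ 0.548   0.03    0.034 ]
 [ 0.6975 -0.1516  0.034 ]
 [ 0.6988  0.0267  0.034 ]] [ 0.6227 -0.061   0.034 ]
side far corners [[0.5494 0.0273 0.034 ]
 [0.7043 0.0278 0.034 ]] pred 0.624405 0.028999999999999998
[[ 0.6658 -0.1188  0.066 ]] [[ 0.6661 -0.1228  0.066 ]]
[[ 0.6671 -0.1186  0.068 ]] [[ 0.6656 -0.1246  0.068 ]]
```

```bash
cat >> h.py <<'E'
YAW=-0.0135; O=np.array([.6229,-.061])
def rigp(x,y): c,s=np.cos(YAW),np.sin(YAW); return O+[c*x-s*y,s*x+c*y]
cells={k+str(i):rigp(-.043 if k=="a" else .043,(-.058,0,.058)[i]) for k in "ab" for i in range(3)}
E
python3 - <<'E'
from h import *
print(cells)
grip(.6655,-.120,.040)
mp(.386,.290,.2,YAW); print("w",get_grip_width())
f=go(.386,.290,.040,v=.15,uf=8); print(f,get_tcp_pos(),get_ft_force())
go(.386,.290,get_tcp_pos()[2]-.004,v=.03,uf=5); print(get_tcp_pos())
command_gripper(.75); go(.386,.290,.2)
for n in ("scene","side"):
    im,C=shot(n,n+"2")
    for t in tops(n,im,C): print(n,t)
print(get_time())
E
```

```text
{'a0': array([ 0.5791, -0.1184]), 'a1': array([ 0.5799, -0.0604]), 'a2': array([ 0.5807, -0.0024]), 'b0': array([ 0.6651, -0.1196]), 'b1': array([ 0.6659, -0.0616]), 'b2': array([ 0.6667, -0.0036])}
grip 0.49235600107308736 0.49576141381215977 [ 0.2388 -0.0577 -1.9124] 12.2167
w 0.5039754869911074
False [0.3865 0.2903 0.0406] [-0.3918  0.422  -0.3232]
[0.3862 0.2901 0.0369]
scene ([np.float64(246.0), np.float64(181.5)], np.int32(102), array([ 0.4081, -0.1765,  0.056 ]))
scene ([np.float64(177.0), np.float64(187.0)], np.int32(105), array([ 0.4061, -0.3743,  0.056 ]))
scene ([np.float64(209.0), np.float64(189.5)], np.int32(106), array([ 0.4265, -0.2819,  0.056 ]))
scene ([np.float64(198.5), np.float64(220.5)], np.int32(127), array([ 0.5343, -0.3037,  0.056 ]))
scene ([np.float64(167.0), np.float64(233.0)], np.int32(139), array([ 0.5659, -0.3832,  0.056 ]))
side ([np.float64(281.5), np.float64(268.0)], np.int32(137), array([ 0.4083, -0.175 ,  0.056 ]))
side ([np.float64(287.5), np.float64(302.5)], np.int32(172), array([ 0.4255, -0.2806,  0.056 ]))
side ([np.float64(332.5), np.float64(309.5)], np.int32(175), array([ 0.5334, -0.3038,  0.056 ]))
side ([np.float64(278.5), np.float64(338.5)], np.int32(207), array([ 0.4067, -0.3736,  0.056 ]))
side ([np.float64(349.0), np.float64(340.0)], np.int32(213), array([ 0.5649, -0.3831,  0.056 ]))
16.9583
```

View pics/side2.png

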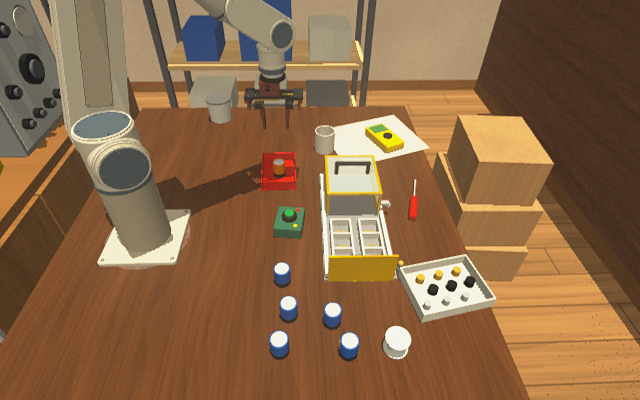

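```bash
cat >> h.py <<'E'
def findall(tag):
    L=[]
    im,C=shot("scene",tag+"_s"); A=tops("scene",im,C)
    im,C=shot("side",tag+"_d"); B=tops("side",im,C)
    for t in A:
        d=[np.hypot(*(t[2]-u[2])[:2]) for u in B]
        j=int(np.argmin(d)) if d else -1
        if j>=0 and d[j]<.012: L.append(((t[2]+B[j][2])/2)[:2])
    return L
def place(c,zt=.040):
    x,y=cells[c]; mp(x,y,.2,YAW); print("w",get_grip_width())
    if get_grip_width()<.4: print("LOST"); return False
    go(x,y,.085); f=go(x,y,zt+.008,v=.06,uf=6)
    if f: print("early contact",get_tcp_pos(),get_ft_force()); return False
    f=go(x,y,zt-.001,v=.03,uf=5); p=get_tcp_pos(); print(c,f,p,get_ft_force())
    if p[2]>zt+.004: print("HIGH"); return False
    command_gripper(.72); go(x,y,.2); print("t",get_time()); return True
def do(p0,c,tag):
    L=findall(tag); 
    p=min(L,key=lambda q:np.hypot(*(q-p0))) if L else None
    print(len(L),p0,p)
    if p is None or np.hypot(*(p-p0))>.06 : print("??",L); return False
    o=[q for q in L if q is not p]
    grip(p[0],p[1],.030)
    if get_grip_width()<.4: print("MISS"); return False
    return place(c)
E
python3 - <<'E'
from h import *
print(do(np.array([.5655,-.383]),"b0","p1"))
mp(.45,.2,.3,YAW)
shot("scene","p1a")
E
```

```text
5 [ 0.5655 -0.383 ] [ 0.5654 -0.3831]
grip 0.4973526708843307 0.49733894648880606 [-0.3262  0.6687 -2.4317] 22.3
w 0.4992934475136321
b0 True [ 0.6658 -0.1197  0.0399] [0.3907 0.5636 3.1611]
t 26.4167
True
```

View pics/p1a.png

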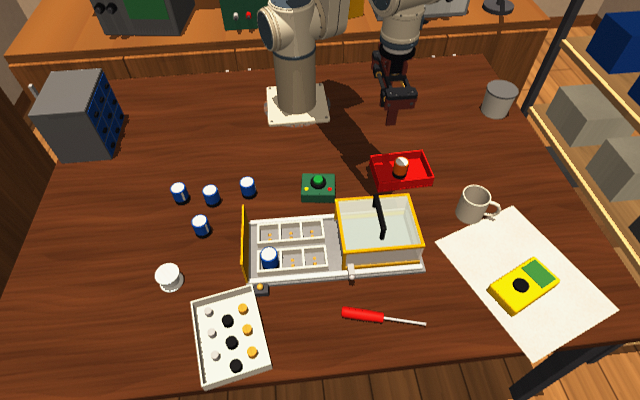

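```bash
python3 - <<'E'
from h import *
ok=do(np.array([.534,-.304]),"b1","p2") and do(np.array([.4065,-.374]),"b2","p3")
print(ok)
if ok:
  mp(.45,.2,.3,YAW); shot("scene","p3a"); print(findall("p3b"))
E
```

```text
4 [ 0.534 -0.304] [ 0.5339 -0.3037]
grip 0.49543612984134744 0.49407014260912396 [-1.213   0.2066 -1.5398] 32.7583
w 0.4953311169601954
b1 True [ 0.6664 -0.0616  0.0398] [-0.0525  0.9395  3.8482]
t 36.85
3 [ 0.4065 -0.374 ] [ 0.4064 -0.3739]
grip 0.4950734018920242 0.49492014787220234 [ 0.0453 -0.4208 -2.8872] 41.2833
w 0.49958625464021245
b2 True [ 0.6674 -0.0036  0.0399] [0.6099 0.6577 3.2425]
t 45.9583
True
[array([ 0.4082, -0.1758]), array([ 0.426 , -0.2812])]
```

```bash
ls pics
```

```text
p1_d.png
p1_s.png
p1a.png
p2_d.png
p2_s.png
p3_d.png
p3_s.png
p3a.png
p3b_d.png
p3b_s.png
scene0.png
scene1.png
scene2.png
side0.png
side1.png
side2.png
wrist0.png
wrist1.png
z0.png
z1.png
z2.png
z3.png
z4.png
z5.png
z6.png
```

```bash
python3 - <<'E'
from h import *
ok=do(np.array([.426,-.281]),"a0","p4") and do(np.array([.408,-.176]),"a1","p5")
print(ok)
if ok:
  mp(.615,-.075,.33,YAW); wait(.3); print(get_tcp_pos(),get_ee_rot()); 
  im,C=shot("wrist","w5")
  mp(.45,.2,.3,YAW); wait(.2); a,_=shot("scene","p5a"); b,_=shot("side","p5b")
  cv2.imwrite("pics/z7.png",np.hstack([cv2.resize(a[140:290,230:450],(400,280),interpolation=2),cv2.resize(b[140:290,250:410],(400,280),interpolation=2)])[:,:,::-1])
E
```

```text
2 [ 0.426 -0.281] [ 0.426  -0.2812]
grip 0.4955837121132341 0.4957360680703228 [ 0.7359  0.7221 -2.3555] 52.025
w 0.49317136452139415
a0 True [ 0.5798 -0.1185  0.0399] [-0.3591 -0.5265  4.1298]
t 55.9417
0 [ 0.408 -0.176] None
?? []
False
```

Not found: probably the arm hides it. I'll look again from another pose.

```bash
python3 - <<'E'
from h import *
mp(.45,.2,.3,YAW)
ok=do(np.array([.408,-.176]),"a1","p5")
print(ok)
if ok:
  mp(.615,-.075,.33,YAW); wait(.3); print(get_tcp_pos(),get_ee_rot()); 
  im,C=shot("wrist","w5")
  mp(.45,.2,.3,YAW); wait(.2)
a,_=shot("scene","p5a"); b,_=shot("side","p5b")
cv2.imwrite("pics/z7.png",np.hstack([cv2.resize(a[140:290,230:450],(400,280),interpolation=2),cv2.resize(b[140:290,250:410],(400,280),interpolation=2)])[:,:,::-1])
E
```

```text
1 [ 0.408 -0.176] [ 0.4082 -0.1758]
grip 0.4930801631319773 0.4983467535185399 [-0.3933 -0.7689 -1.6295] 61.7667
w 0.4951734778659167
a1 True [ 0.5804 -0.0605  0.0398] [-0.4417 -0.517   4.8508]
t 65.6333
True
[ 0.6143 -0.0748  0.3284] [-0.0002  1.     -0.0067 -0.0014]
```

View pics/z7.png

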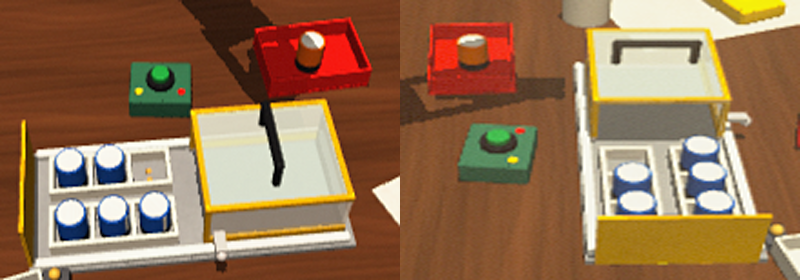

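View pics/w5.png

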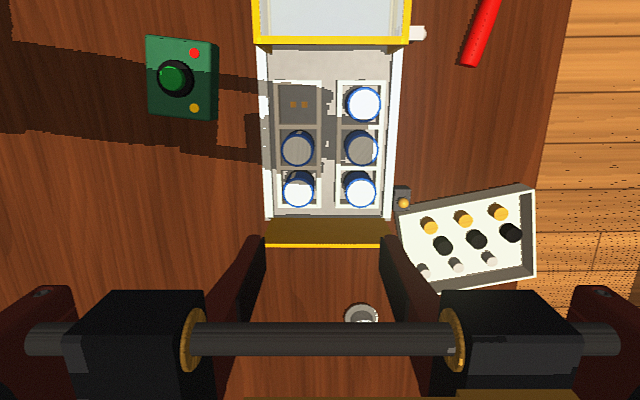

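All five blue cans are upright in cells and the orange one is in the tray. Next: shut the guard.

```bash
python3 - <<'E'
from h import *
for n,f in (("scene","p5a"),("side","p5b"),("wrist","w5")):
  C=cam(n,[.6143,-.0748,.3284],[-0.0002,1.,-0.0067,-0.0014]) if n=="wrist" else cam(n)
  im=cv2.cvtColor(cv2.imread(f"pics/{f}.png"),cv2.COLOR_BGR2HSV)
  m=(im[:,:,0]>50)&(im[:,:,0]<75)&(im[:,:,1]>185)&(im[:,:,2]>80)
  for b in blobs(m,15): print(n,b[0],b[1],cast(b[1],.058,C))
command_gripper(0.0)
p=rigp(0,.285); mp(p[0],p[1],.25,YAW); go(p[0],p[1],.135)
p=rigp(0,.04); print(go(p[0],p[1],.135,v=.08,uf=15),get_tcp_pos(),get_ft_force())
p=rigp(0,-.015); f=go(p[0],p[1],.135,v=.03,uf=20); print(f,get_tcp_pos(),get_ft_force(),get_time())
shot("scene","g1"); shot("side","g1d")
E
```

```text
scene [313 176  10   8  62] [317.7258 179.2903] [[0.4258 0.0314 0.058 ]]
wrist [160  66  22  24 364] [170.1456  77.7363] [[0.4257 0.032  0.058 ]]
False [ 0.6237 -0.0209  0.1351] [-0.3296  1.3155 -1.716 ]
True [ 0.623  -0.0544  0.135 ] [0.2434 5.8755 2.9943] 74.9
```

View pics/g1.png

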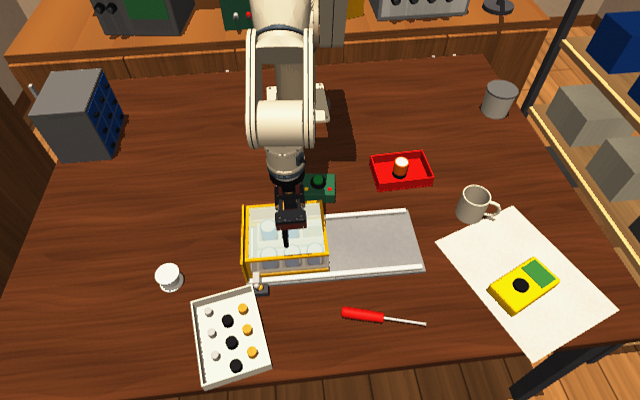

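```bash
python3 - <<'E'
from h import *
p=rigp(0,-.01); f=go(p[0],p[1],.135,v=.03,uf=20); print(f,get_tcp_pos(),get_ft_force())
p=rigp(0,.05); go(p[0],p[1],.135); go(p[0],p[1],.25); mp(.45,.2,.3,YAW); wait(.2)
a,_=shot("scene","g2"); b,_=shot("side","g2d")
print(get_time())
cv2.imwrite("pics/z8.png",np.hstack([cv2.resize(a[190:290,230:340],(400,364),interpolation=2),cv2.resize(b[190:290,310:420],(400,364),interpolation=2)])[:,:,::-1])
E
```

```text
True [ 0.6229 -0.0544  0.1349] [0.4777 3.5446 3.342 ]
77.6
```

View pics/z8.png

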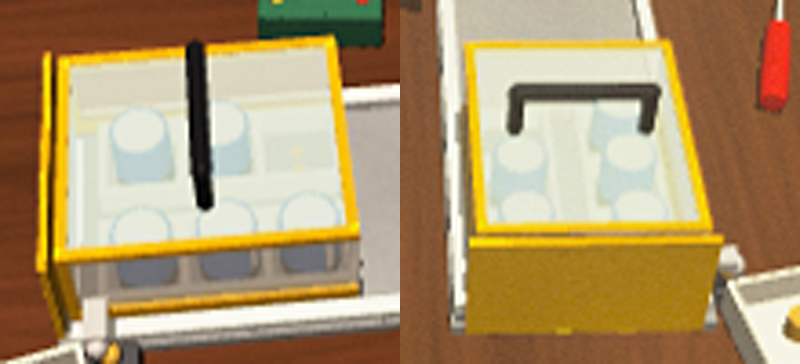

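```bash
python3 - <<'E'
from h import *
px=np.array([[57,57],[334,38],[356,230],[65,262]])/(400/110)+[230,190]
w=cast(px,.104,cam("scene")); print(w, w.mean(0)[1]+.061+.01,"joint")
px=np.array([[465,42],[668,40],[712,228],[472,234]])*[110/400,100/364]+[0,0]; px[:,0]=px[:,0]-110+310; px[:,1]+=190
w=cast(px,.104,cam("side")); print(w, w.mean(0)[1]+.061+.01,"joint")
# handle displacement consistency: same push contact offset vs open
E
```

```text
[[ 0.5367 -0.1705  0.104 ]
 [ 0.5425  0.0297  0.104 ]
 [ 0.705   0.0251  0.104 ]
 [ 0.7072 -0.1651  0.104 ]] 0.0008392797291817463 joint
[[ 0.5418  0.0286  0.104 ]
 [ 0.7076  0.0263  0.104 ]
 [ 0.705  -0.1729  0.104 ]
 [ 0.534  -0.1729  0.104 ]] -0.0017444607690137812 joint
```

```bash
python3 - <<'E'
from h import *
command_gripper(0.0)
x,y=.4257,.0317
mp(x,y,.2,YAW); go(x,y,.075)
f=go(x,y,.048,v=.02,uf=15); print(f,get_tcp_pos(),get_ft_force())
wait(.3); print(get_tcp_pos(),get_ft_force())
go(x,y,.2); mp(.45,.2,.35,YAW); wait(.5)
a,_=shot("scene","e1"); b,_=shot("side","e1d")
print(get_time(),get_ft_force())
cv2.imwrite("pics/z9.png",np.hstack([cv2.resize(a[140:290,230:450],(400,280),interpolation=2),cv2.resize(b[140:290,250:410],(400,280),interpolation=2)])[:,:,::-1])
E
```

```text
True [0.4258 0.0317 0.0561] [-2.6511 -0.1214 15.1793]
[0.4258 0.0317 0.0561] [-2.4637 -0.0415 13.9641]
82.7417 [-0.2643 -0.209   0.7387]
```

View pics/z9.png

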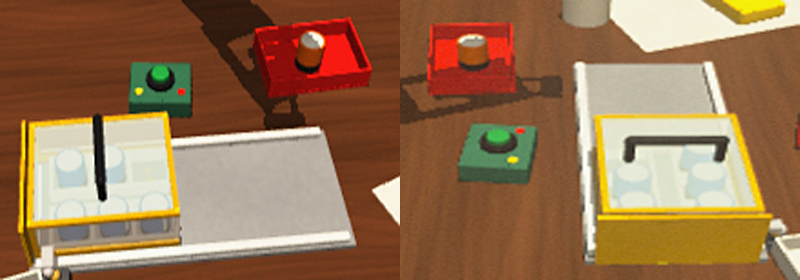

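The force at the stop was over 5 N, but I want to confirm the full 6 mm of travel. I'll press again and log height against force.

```bash
python3 - <<'E'
from h import *
x,y=.4257,.0317
mp(x,y,.2,YAW); go(x,y,.070)
for z in np.arange(.066,.046,-.001):
    go(x,y,z,v=.03); wait(.05); F=get_ft_force(); print(round(z,4),get_tcp_pos()[2].round(5),F.round(2))
    if F[2]>28: break
shot("side","e2d"); shot("scene","e2")
go(x,y,.2); mp(.45,.2,.35,YAW); wait(.3); print(get_time())
a=cv2.imread("pics/e2d.png")[190:250,260:320]; cv2.imwrite("pics/z10.png",cv2.resize(a,(500,500),interpolation=2))
E
```

```text
0.066 0.06678 [-0.32 -0.67  0.48]
0.065 0.06507 [-0.04  0.27  0.73]
0.064 0.06392 [-0.85  0.17  0.29]
0.063 0.06295 [ 0.06 -0.04 -0.39]
0.062 0.06204 [0.83 1.09 2.29]
0.061 0.06104 [-0.31 -0.06  2.12]
0.06 0.06002 [1.16 0.01 2.36]
0.059 0.05902 [0.06 0.92 2.43]
0.058 0.05803 [-0.01  0.33  4.47]
0.057 0.05701 [0.3  0.86 4.2 ]
0.056 0.05627 [-0.35 -0.09  9.05]
0.055 0.05597 [-3.45 -1.22 22.84]
0.054 0.05571 [-6.32 -0.3  36.94]
90.2917
```

View pics/z10.png

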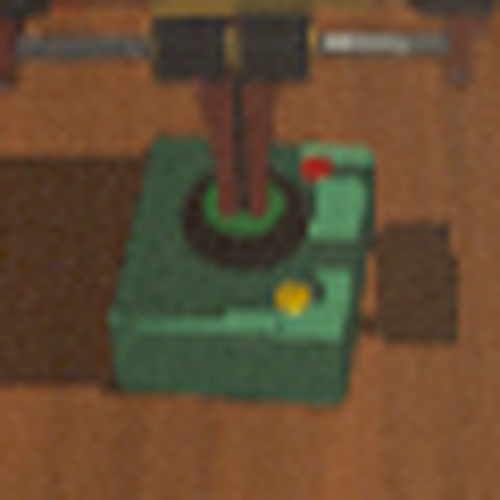

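The log shows contact at about 62.4 mm, a spring ramp up to about 5 N, and a hard stop near 56.2 mm. That is the full 6 mm of travel. One last look, then I'll hand in.

```bash
python3 - <<'E'
from h import *
a,_=shot("scene","f1"); print(get_tcp_pos(),get_qvel(),get_time())
d=cv2.absdiff(a[:,:,::-1],cv2.imread("pics/e1.png"))[195:300,225:440]; print("scene change since the first press, px>60:",(d.max(2)>60).sum())
cv2.imwrite("pics/f1s.png",a[:,:,::-1])
job_done()
E
```

```text
[0.45   0.1994 0.3495] [ 0.0052 -0.0034 -0.0068  0.001  -0.0011 -0.    ] 90.3417
scene change since the first press, px>60: 0
the job is handed in; nothing more can be done
```

View pics/f1.png

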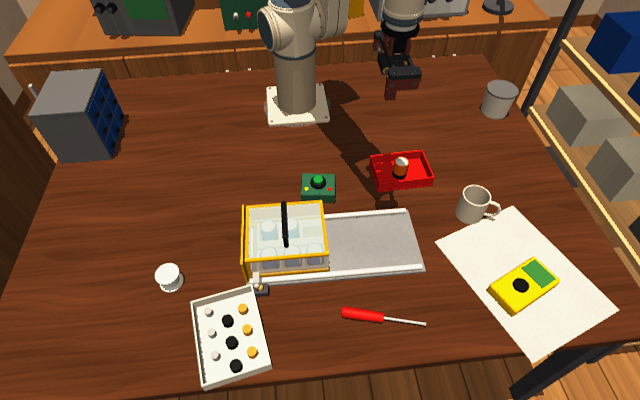

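The job is finished and handed in at about 90 s of the 208 s allowed; no verdict is reported.

I slid the guard open and moved the only orange can (in b0) to the reject tray. All five blue cans now stand upright in a0, a1, b0, b1 and b2. I then pushed the guard shut and pressed the green start button.

**Last checks:**
- **Cans:** each blue can was set down at its cell centre at floor height. The pictures show all five upright and the orange can in the tray. I did not measure the blue cans' final offsets or tilt separately.
- **Guard:** two camera views put the joint at +0.8 mm and -1.7 mm, and a second push met a hard stop at the same place. That is consistent with latched, though the click itself cannot be observed directly.
- **Button:** the first press stopped at about 15 N. I pressed again while logging height and force, and it showed the full 6 mm of travel to a hard stop. That second press peaked at about 37 N on the fingertips. The button looks released in the last picture.
- **Mug and reel:** they look to be where they started.

**Disagreements and failures:**
- One blue can had been knocked about 3 cm before I picked it up, so I measured it again.
- One search found no can because the arm was probably in the way; it worked after I moved the arm aside.
- The side camera placed some crate and can points 2 to 6 mm away from the other two views. I used the scene and wrist measurements for the crate and mostly for the orange can.

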